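# Stand the toppled bookend back up against the sample books

## Task

The wooden bookend beside the sample books has toppled onto its back. Only by pushing it with the fingers, never picking it up off the table, tip it back up onto its base, then push it along the table until its flat back stands square and snug against the nearest sample book, roughly centred on it. Leave the books standing where they are, and do not disturb the yarn cone and the two sample pots.

Things in the scene. Friction and masses are not known exactly. Their poses are not given: they have to be found in the camera images.
- bookend: Loose L-shaped wooden bookend, 0.3 kg, 120 mm wide: a back board 120 mm long, 12 thick, and a base board 100 mm long, 18 thick. Origin: middle of the outer corner edge (heel); x along that edge, y along the back board's outer face, z along the base board's outer face. It starts on its back: z up, y flat towards the books, base board standing. Upright: y up, z away from the books.
- bookend_base_end (a point): Middle of the base board's free end, a face 120 x 18 mm, 100 mm from the heel. Pushed here away from the books (start: 100 mm up), the bookend turns about its heel; it balances at about 45 degrees, then drops onto its base by itself; let go sooner it falls back. Once it stands, this end is low and outermost: push it along here; pushed high on the back board it tips over.
- bookend_back_end (a point): Middle of the back board's free end (120 x 12 mm, 120 mm from the heel). At the start it points to the books, lying 10 to 60 mm short of the near book; upright it is on top, 120 mm high.
- book_near: Loose sample book with grey cloth cover standing upright on the table, nearest to the bookend, 0.5 kg, 160 mm wide (x), 30 mm thick (y), 165 mm high. Origin: centre of its underside; z up, its -y face, 15 mm from the origin, faces the bookend.
- book_far: A second sample book of the same look and size, standing between the near one and the black box, with 2 to 3 mm gaps between books and box. Origin: centre of its underside, z up, y towards the box.
- archive_box: Black archive box, fixed, 316 mm wide (x), 226 mm deep (y), 200 mm high, that the books stand against. Origin: the middle of the bottom edge of its face towards the books; it reaches from there in its +y direction. The row of books and the bookend lies in its -y direction.
- yarn_cone: Loose cone of reddish yarn, 92 mm across at the foot, 155 mm high, 0.35 kg; a bystander. Origin: centre of its underside.
- pot_a: Loose small sample pot with a tufted top, 46 mm across, 69 mm high, 40 g; a bystander. Origin: centre of its underside.
- pot_b: A second sample pot of the same shape; a bystander. Origin: centre of its underside.
Not all that is in view belongs to the job. Leave any green look-alike of the book_near alone.

How it is judged (in metres and radians):
On the way:
1. the bookend stands on its base (angle between bookend's own y axis and vertical below 0.08 rad and height (world z) of bookend below 0.01 m and linear speed of bookend below 0.02 m/s and angular speed of bookend below 0.1 rad/s), for 0.2 s.
At the end, for the whole second after the job is handed in: Bookend on its base (within 0.08 rad), at rest, its back within 8 mm of the near book, square within 0.12 rad, within 50 mm of its middle; books upright (0.06 rad), moved under 20 mm; cone and pots moved under 30 mm (all of step 1 and y of bookend in the frame of book_near between -0.023 and -0.009 m and x of bookend in the frame of book_near between -0.05 and 0.05 m and angle between the x axis of bookend and the x axis of book_near, either way round below 0.12 rad and angle between each of book_far, book_near's own z axis and vertical below 0.06 rad and distance of each of book_far, book_near from where it was at the start of the episode below 0.02 m and distance of each of yarn_cone, pot_a, pot_b from where it was at the start of the episode below 0.03 m); the robot touches nothing.
It fails at once if the bookend is picked up: its heel leaves the table by more than 20 mm (height (world z) of bookend above 0.02 m).
It fails at once if a sample book is tipped or lifted (angle between any of book_far, book_near's own z axis and vertical above 0.25 rad or height (world z) of any of book_far, book_near above 0.02 m).
It fails at once if the yarn cone or a sample pot is disturbed (distance of any of yarn_cone, pot_a, pot_b from where it was at the start of the episode above 0.03 m or angle between any of yarn_cone, pot_a, pot_b's own z axis and vertical above 0.3 rad).
It also fails if it takes over 48 s, if anything falls off the work surface, if the arm or the gripper's body presses on something with over 40 N, if the wrist force passes 120 N, or if a joint passes its speed limit or range.

## Robot

A 6-joint arm with a two-finger parallel gripper is mounted at the origin on the work surface. World frame = base frame: x ahead of the robot, y to its left, z up, the work surface at z = 0. Lengths are in m, angles in degrees, forces in N, time in s.
With the tool pointing down it reaches from about 0.4 to 0.825 m from the base axis. Payload 7 kg.
Tool frame: the origin (TCP) lies at the very end of the fingers, on their centre line; the grasp point (between the pads) lies 19 mm behind it (ctrl.pinch_z is the distance from the TCP to the grasp point, in m); z points along the fingers, x is the direction in which the jaws open and shut, and the axes are right-handed (so a half turn about z gives the same grasp; the last joint's range is limited). The gripper opens to 88 mm and grips with 3 to 60 N. Pads are 19 mm wide; open, the fingers measure 130 mm over their backs; the gripper's body (78 mm by 193 mm) begins 47 mm behind the grasp point.
Start: joints at [80.621, 20.546, 0.682, 0, -70.136, -16.507], TCP at [0.295, 0.607, 0.227] pointing down, gripper open.
Joint ranges: [-176.03, 176.03], [-82.01, 121.73], [-58.28, 71.71], [-173.87, 95.51], [-174.79, -0.11], [-173.66, 173.66]. Speed limits (degrees/s): [136.94, 136.94, 172.46, 180, 180, 180].

## Interface

Orientations are given as [roll, pitch, yaw] about the fixed x, y, z axes, in that order (R = Rz(yaw) Ry(pitch) Rx(roll)).
In Python, from plant import ctrl gives the robot as it stands.
- The arm moves only by the tool carry_out, never from a script. Its argument "increments" is a list of rows, each a list of 7 numbers: the turn, a rotation vector about the world's x, y, z in degrees, then the shift along the world's x, y, z in mm, then the closure, from 0 (fully open) to 1 (shut). In form: [[ax, ay, az, dx, dy, dz, grip], ...]. A call has 1 to 20 rows; each row is the pose to reach, as a shift and turn from the pose commanded when the call began; what a row does not reach only later rows make up. A row lasts 1/8 s, in which the tool goes at most 62.5 mm and 10.7 degrees, less where a joint would pass 70% of its speed; a pose out of reach is approached as far as the arm can. A call with a gripper value outside its range is refused whole. The fingers move at their own pace and stop on an object; the grip force is fixed at half the most. Time passes only in rows, so rows that repeat a pose let the fingers close. It gives the time, the measured TCP pose, the force and the opening at its end, in the units of the state.
- ctrl.get_obs(): the state, without advancing time (a new reading comes with each control period).
- ctrl.snapshot(name): name is "scene" or "top" or "wrist"; returns a dict with "pixels" (400x640x3 uint8, blue, green, red), "intrinsics" (3x3 intrinsics, pixels), "rvec" (rotation vector, rad) and "tvec" (3), from world to camera coordinates, as OpenCV has them; the wrist camera has in their place "hand_eye" (4x4, takes a point from camera to tool coordinates, whose origin is the TCP and whose axes are the tool frame's). Camera axes: x right, y down, z forward; pixel columns grow to the right and rows downward; lengths in m; the calibration is good to about 2 mm. A picture is of the moment at which its call begins: read the wrist's pose just before it. There is no depth.
- ctrl.close_job(): hands the job in, once; it reports no verdict.
Trained networks look in a picture, given as the dict that the camera call returned (one of the last four; its "shot" number tells which), for a name from the list of things; names that differ only in an ending like _2 or _b are one class to them, and where a whole thing is asked for, a point or a joint stands for the part that bears it (a point fixed in the world has none). Each returns a list of dicts, best first, with "confidence" (0 to 1); they miss things now and then, are a little off and sometimes report something else, mostly with a low value. They report only what shows in the picture. A call takes as long as a camera call. They do not tell look-alikes from the thing itself.
- ctrl.search_frame(picture, label): "centre" ([x, y, z] in m, in world coordinates, good to about 4 mm: the middle of the surface that is visible of it).
- ctrl.outline_of(picture, label): "pixels" (400x640 bool, what is visible of it).
The state is a dict: "clock": time; "joint_pos": joint angles; "qvel": joint speeds; "tau": joint torques, N m; "tool_pos": TCP position; "orientation": TCP orientation; "force": force on the tool from outside, world axes, zero at the start; "moment": the same for the moment, N m; "opening": finger opening in m.
Only numpy, scipy, OpenCV 4.12 (cv2) and the standard library are available. Lean on these libraries where they do the work, as an engineer would, in place of code of your own. Each camera call takes 0.05 s, during which the arm holds its last target. There are 200 camera calls.

## Working session

There is one attempt and no reset: what is moved stays moved. The work goes in short steps, Python scripts to look and compute and a tool call to move; the robot and the scene stay as the last step left them, time stands still between calls to the robot, and variables do not carry over. Pictures are saved under pics/ and viewed, about 8 in all and at most 12, crops included, and the job is handed in when it is done.

Besides the shell and the picture viewer there is one more tool, called after "Request:" by a JSON object that holds its "api" and its "payload", one argument or row to a line. carry_out: Moves the arm, as the interface text tells. Its arguments: {"type":"object","properties":{"increments":{"type":"array"}},"required":["increments"]}

```bash
mkdir -p pics; cat > h.py <<'E'
import numpy as np, cv2
from plant import ctrl
def cam(s):
    R=cv2.Rodrigues(np.array(s["rvec"],float))[0]; return np.array(s["intrinsics"],float),R,np.array(s["tvec"],float).reshape(3)
def ray(s,px,z):
    K,R,t=cam(s); o=-R.T@t
    d=(R.T@np.linalg.inv(K)@np.c_[np.atleast_2d(px),np.ones(len(np.atleast_2d(px)))].T).T
    return o+d*((z-o[2])/d[:,2])[:,None]
E
python3 - <<'E'
from h import *
print(ctrl.get_obs())
for n in ("scene","top"):
    s=ctrl.snapshot(n); cv2.imwrite(f"pics/{n}0.png",s["pixels"])
    K,R,t=cam(s); print(n,-R.T@t)
    for l in ("bookend","bookend_base_end","bookend_back_end","book_near","archive_box","yarn_cone","pot_a"):
        for d in ctrl.search_frame(s,l): print(l,np.round(d["centre"],3),round(d["confidence"],2))
E
```

```text
{'clock': 0.0, 'joint_pos': array([ 8.06233745e+01,  2.05903860e+01,  6.34105272e-01, -2.18423952e-02,
       -7.01329668e+01, -1.65071269e+01]), 'qvel': array([ 0.02812103, -0.05388345, -0.03613786,  0.01917179,  0.04515243,
       -0.00781013]), 'tau': array([-3.78531222e-04, -5.82727754e+01,  2.93042189e+01,  6.99670002e+00,
        6.75269999e-03, -1.68083188e-04]), 'tool_pos': array([0.29446975, 0.60685432, 0.2256316 ]), 'orientation': array([-1.79994326e+02, -9.14038957e-02, -1.15891196e+02]), 'force': array([ 0.5061551 ,  0.43049205, -0.59130062]), 'moment': array([-0.00216758,  0.02000264, -0.03641139]), 'opening': 0.08758627057161682}
scene [ 0.42951734 -0.05881651  0.75801116]
bookend [ 0.484 -0.035  0.011] 0.97
bookend_base_end [ 0.484 -0.026  0.013] 0.87
bookend_back_end [ 0.485 -0.028  0.013] 0.51
bookend_back_end [0.532 0.237 0.199] 0.17
book_near [0.513 0.091 0.161] 0.94
book_near [ 0.626 -0.269  0.161] 0.9
archive_box [0.532 0.238 0.202] 0.91
archive_box [ 0.486 -0.03   0.008] 0.26
yarn_cone [ 0.678 -0.022  0.116] 0.97
pot_a [0.728 0.102 0.063] 0.77
pot_a [ 0.66  -0.137  0.061] 0.56
top [ 0.56914468 -0.04266789  0.90833376]
bookend [ 0.488 -0.032  0.01 ] 0.62
bookend [ 0.67  -0.136  0.067] 0.62
bookend_base_end [ 0.49  -0.03   0.011] 0.67
bookend_back_end [ 0.482 -0.032  0.009] 0.61
book_near [ 0.63  -0.277  0.165] 0.85
book_near [0.51  0.094 0.167] 0.59
book_near [0.52  0.126 0.164] 0.35
archive_box [0.552 0.246 0.201] 0.73
yarn_cone [ 0.69  -0.022  0.134] 0.63
pot_a [0.734 0.1   0.069] 0.8
pot_a [ 0.67  -0.137  0.066] 0.61
```

View pics/scene0.png

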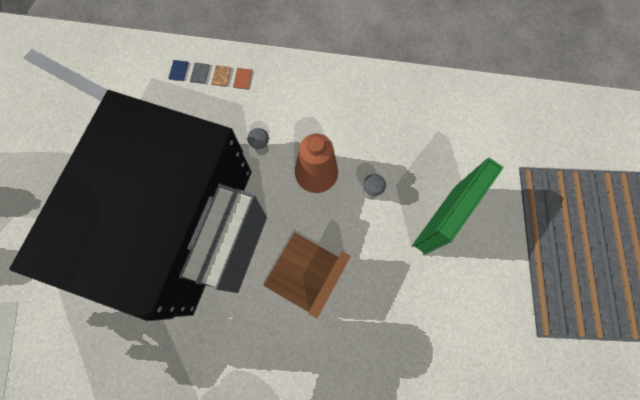

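View pics/top0.png

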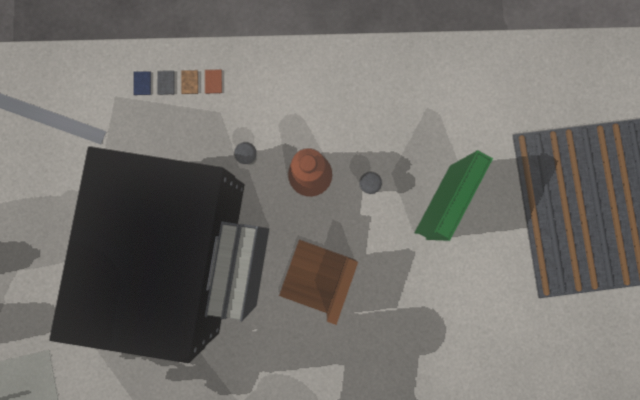

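```bash
cat >> h.py <<'E'
from scipy.optimize import minimize
def box(x0,x1,y0,y1,z0,z1): return np.array([[x,y,z] for x in(x0,x1) for y in(y0,y1) for z in(z0,z1)],float)
LYING=[box(-.06,.06,0,.12,0,.012),box(-.06,.06,0,.018,0,.1)]
UP=[box(-.06,.06,-.012,0,0,.12),box(-.06,.06,-.1,0,0,.018)]   # y to books, origin heel
BOOK=[box(-.08,.08,-.015,.015,0,.165)]
def sil(s,boxes,p,S=4):
    im=np.zeros((400*S,640*S),np.uint8); c,q=np.cos(p[2]),np.sin(p[2])
    for b in boxes:
        w=b@np.array([[c,q,0],[-q,c,0],[0,0,1]])+[p[0],p[1],0]
        K,R,t=cam(s); u=cv2.projectPoints(w,cv2.Rodrigues(R)[0],t,K,None)[0][:,0]
        cv2.fillConvexPoly(im,cv2.convexHull(np.round((u+.5)*S).astype(np.int32)),1)
    return cv2.resize(im.astype(np.float32),(640,400),interpolation=cv2.INTER_AREA)
def fit(ss,label,boxes,p0):
    ms=[]
    for s in ss:
        best=None
        for d in ctrl.outline_of(s,label):
            m=np.array(d["pixels"],np.float32); g=sil(s,boxes,p0)
            i=np.minimum(m,g).sum()/np.maximum(m,g).sum()
            if best is None or i>best[0]: best=(i,m)
        if best and best[0]>.2: ms.append((s,best[1]))
    f=lambda p:np.mean([1-(lambda g:np.minimum(m,g).sum()/np.maximum(m,g).sum())(sil(s,boxes,p)) for s,m in ms])
    sx=np.array([p0]+[np.add(p0,d) for d in([.02,0,0],[0,.02,0],[0,0,.15])])
    r=minimize(f,p0,method="Nelder-Mead",options=dict(initial_simplex=sx,xatol=2e-4,fatol=1e-4,maxiter=200))
    return r.x,1-r.fun,len(ms)
E
python3 - <<'E'
from h import *
S,T=ctrl.snapshot("scene"),ctrl.snapshot("top")
pb=[.48,-.09,np.radians(-20)]
for ss in ([S,T],[S],[T]):
    x,i,n=fit(ss,"bookend",LYING,pb); print("bookend",x.round(4),np.degrees(x[2]),i,n)
    x,i,n=fit(ss,"book_near",BOOK,[.51,.095,np.radians(-15)]); print("book",x.round(4),np.degrees(x[2]),i,n)
print(ray(T,[[301,240],[280,295]],.012),ray(T,[[357,261],[335,324]],.1))
E
```

```text
bookend [ 0.4665 -0.0846 -0.3639] -20.847070116165106 0.97092005610466 2
book [ 0.5142  0.0963 -0.1737] -9.951453427532602 0.9664837718009949 2
bookend [ 0.4668 -0.0842 -0.3708] -21.243118690906094 0.9712626934051514 1
book [ 0.5142  0.0968 -0.1807] -10.354515901444412 0.9736445546150208 1
bookend [ 0.4653 -0.0849 -0.3706] -21.233118229209836 0.9803847670555115 1
book [ 0.5147  0.0957 -0.1751] -10.031308650873083 0.9670445322990417 1
[[ 5.61999236e-01 -2.99422413e-04  1.20000000e-02]
 [ 4.52935475e-01  4.42995441e-02  1.20000000e-02]] [[ 0.52193924 -0.10568133  0.1       ]
 [ 0.41009946 -0.06247177  0.1       ]]
```

Request:
{"api": "carry_out", "payload": {
  "increments": [
    [0,0,0,0,0,60,0.45],
    [0,0,-10,20,-60,70,0.45],
    [0,0,-20,40,-120,70,0.45],
    [0,0,-30,60,-180,70,0.45],
    [0,0,-40,75,-240,70,0.45],
    [0,0,-50,90,-300,70,0.45],
    [0,0,-60,110,-360,70,0.45],
    [0,0,-70,125,-420,70,0.45],
    [0,0,-80,145,-480,70,0.45],
    [0,0,-85,165,-540,70,0.45],
    [0,0,-85,180,-600,70,0.45],
    [0,0,-85,190,-645,70,0.45],
    [0,0,-85,190,-645,30,0.45],
    [0,0,-85,190,-645,-30,0.45],
    [0,0,-85,190,-645,-80,0.45],
    [0,0,-85,190,-645,-130,0.45],
    [0,0,-85,190,-645,-140,0.45],
    [0,0,-85,190,-645,-140,0.45],
    [0,0,-85,190,-645,-140,0.45]
  ]
}}

```text
clock: 3.68
tool_pos: [0.4862, -0.0374, 0.0885]
orientation: [179.9, 0.2, 159.1]
force: [-0.3, 0.3, 1.2]
opening: 0.0482
```

```bash
python3 - <<'E'
from h import *
o=ctrl.get_obs(); print({k:np.round(o[k],3) for k in("clock","tool_pos","orientation","force","opening")})
s=ctrl.snapshot("scene"); cv2.imwrite("pics/s1.png",s["pixels"])
E
```

```text
{'clock': np.float64(3.675), 'tool_pos': array([ 0.486, -0.037,  0.089]), 'orientation': array([1.79898e+02, 1.61000e-01, 1.59146e+02]), 'force': array([-0.326,  0.306,  1.244]), 'opening': np.float64(0.048)}
```

View pics/s1.png

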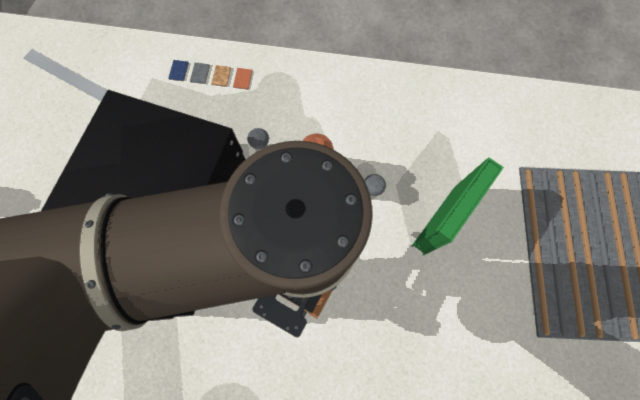

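Request:
{"api": "carry_out", "payload": {
  "increments": [
    [0,0,0,-5,-14,-2,0.45],
    [0,0,0,-8,-21,-2,0.45],
    [0,0,0,-10,-26,-2,0.45],
    [0,0,0,-12,-32,-3,0.45],
    [0,0,0,-14,-37,-4,0.45],
    [0,0,0,-16,-43,-5,0.45],
    [0,0,0,-19,-49,-6,0.45],
    [0,0,0,-21,-55,-7,0.45],
    [0,0,0,-23,-60,-8,0.45],
    [0,0,0,-25,-65,-9,0.45]
  ]
}}

```text
clock: 4.97
tool_pos: [0.4594, -0.1031, 0.0774]
orientation: [-180.0, -0.0, 159.1]
force: [0.5, -0.1, -0.4]
opening: 0.0482
```

```bash
python3 - <<'E'
from h import *
s=ctrl.snapshot("top"); cv2.imwrite("pics/t2.png",s["pixels"])
for l in ("bookend","bookend_base_end","bookend_back_end"):
    for d in ctrl.search_frame(s,l)[:1]: print(l,np.round(d["centre"],3),round(d["confidence"],2))
s=ctrl.snapshot("wrist"); 
cv2.imwrite("pics/w2.png",np.hstack([cv2.imread("pics/t2.png")[120:400,150:500],cv2.resize(s["pixels"],(448,280))]))
E
```

```text
bookend [ 0.489 -0.032  0.049] 0.92
bookend_base_end [ 0.49  -0.034  0.051] 0.71
bookend_back_end [ 0.48  -0.03   0.052] 0.63
```

View pics/w2.png

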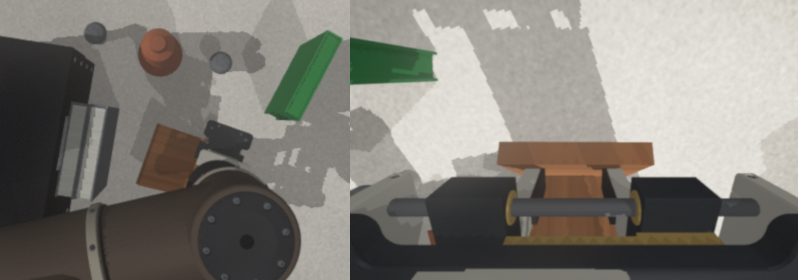

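The bookend is tipping (back board rising, fingers behind the base board). Continuing.

Request:
{"api": "carry_out", "payload": {
  "increments": [
    [0,0,0,-2,-4,-1,0.45],
    [0,0,0,-3,-8,-2,0.45],
    [0,0,0,-5,-12,-3,0.45],
    [0,0,0,-6,-16,-4,0.45],
    [0,0,0,-8,-20,-5,0.45],
    [0,0,0,-9,-24,-6,0.45],
    [0,0,0,-11,-28,-7,0.45],
    [0,0,0,-12,-32,-8,0.45],
    [0,0,0,-14,-36,-9,0.45],
    [0,0,0,-15,-40,-10,0.45],
    [0,0,0,-15,-40,-10,0.45],
    [0,0,0,-15,-40,-10,0.45],
    [0,0,0,-15,-40,-10,0.45],
    [0,0,0,-15,-40,-10,0.45]
  ]
}}

```text
clock: 6.98
tool_pos: [0.4448, -0.1426, 0.0676]
orientation: [180.0, 0.0, 159.1]
force: [0.9, -0.6, -0.7]
opening: 0.0485
```

```bash
python3 - <<'E'
from h import *
s=ctrl.snapshot("top"); a=s["pixels"][120:400,150:500]
for l in ("bookend",):
    for d in ctrl.search_frame(s,l)[:1]: print(l,np.round(d["centre"],3),round(d["confidence"],2))
s=ctrl.snapshot("wrist"); 
cv2.imwrite("pics/w3.png",np.hstack([a,cv2.resize(s["pixels"],(448,280))]))
E
```

```text
bookend [ 0.464 -0.102  0.044] 0.67
```

View pics/w3.png

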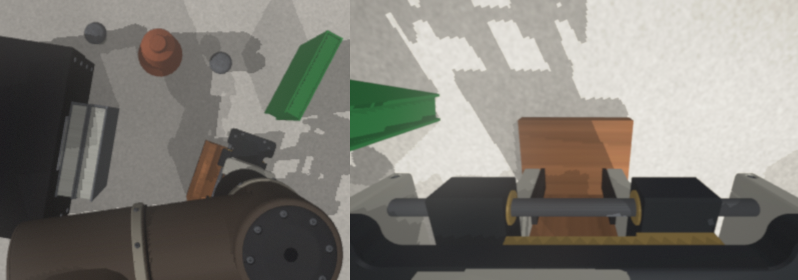

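Request:
{"api": "carry_out", "payload": {
  "increments": [
    [0,0,0,0,0,50,0.45],
    [0,0,0,0,0,100,0.45],
    [0,0,0,0,0,150,0.45],
    [0,0,0,-20,-50,160,0.45],
    [0,0,0,-32,-110,160,0.45],
    [0,0,0,-32,-170,160,0.45],
    [0,0,0,-32,-190,160,0.45],
    [0,0,0,-32,-190,160,0.45]
  ]
}}

```text
clock: 8.12
tool_pos: [0.4122, -0.334, 0.2269]
orientation: [-180.0, -0.1, 159.0]
force: [-0.5, 0.9, 0.1]
opening: 0.0481
```

```bash
python3 - <<'E'
from h import *
S,T=ctrl.snapshot("scene"),ctrl.snapshot("top")
cv2.imwrite("pics/s4.png",S["pixels"])
for ss in ([S,T],[S],[T]):
    x,i,n=fit(ss,"bookend",UP,[.46,-.085,np.radians(-21)]); print("bookend",x.round(4),np.degrees(x[2]),i,n)
    x,i,n=fit(ss,"book_near",BOOK,[.514,.096,np.radians(-10)]); print("book",x.round(4),np.degrees(x[2]),i,n)
E
```

```text
bookend [ 0.4644 -0.0861 -0.3638] -20.846701081838027 0.9686362743377686 1
book [ 0.5144  0.0963 -0.1782] -10.209079042228856 0.9630864560604095 2
bookend [ 0.46   -0.085  -0.3665] -21.0 nan 0
book [ 0.5146  0.0967 -0.1785] -10.225394172463174 0.9761617183685303 1
bookend [ 0.4644 -0.0861 -0.3638] -20.846701081838027 0.9686362743377686 1
book [ 0.5139  0.0958 -0.1795] -10.285964701225303 0.9599294662475586 1
  return _methods._mean(a, axis=axis, dtype=dtype,
  ret = ret.dtype.type(ret / rcount)
```

View pics/s4.png

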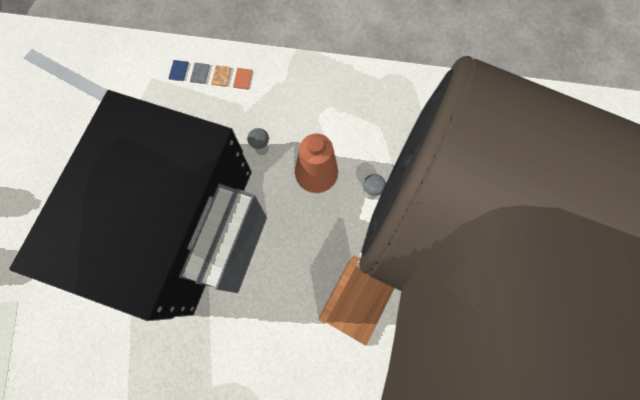

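Request:
{"api": "carry_out", "payload": {
  "increments": [
    [0,0,0,3,50,-40,0.2],
    [0,0,0,6,95,-80,0.2],
    [0,0,0,7,125,-120,0.2],
    [0,0,0,7,128,-160,0.2],
    [0,0,0,7,128,-195,0.2],
    [0,0,0,7,128,-212,0.2],
    [0,0,0,7,128,-220,0.2],
    [0,0,0,7,128,-220,0.2],
    [0,0,0,7,128,-220,0.2]
  ]
}}

```text
clock: 9.75
tool_pos: [0.4204, -0.2048, 0.0083]
orientation: [180.0, 0.1, 159.1]
force: [-0.1, -0.4, 0.7]
opening: 0.07
```

Request:
{"api": "carry_out", "payload": {
  "increments": [
    [0,0,0,3,8,0,0.2],
    [0,0,0,5,13,0,0.2],
    [0,0,0,7,18,0,0.2],
    [0,0,0,9,24,0,0.2],
    [0,0,0,12,31,0,0.2],
    [0,0,0,14.5,38,0,0.2],
    [0,0,0,17,45,0,0.2],
    [0,0,0,20,52.5,0,0.2],
    [0,0,0,23,60,0,0.2],
    [0,0,0,25.5,67,0,0.2],
    [0,0,0,28.5,75,0,0.2],
    [0,0,0,31,82,0,0.2],
    [0,0,0,34,89,0,0.2],
    [0,0,0,36.5,96,0,0.2],
    [0,0,0,39,103,0,0.2],
    [0,0,0,42,110,0,0.2],
    [0,0,0,44,115,0,0.2],
    [0,0,0,45,118,0,0.2],
    [0,0,0,45,118,0,0.2]
  ]
}}

```text
clock: 12.12
tool_pos: [0.4651, -0.0864, 0.0076]
orientation: [180.0, 0.0, 159.1]
force: [-0.4, -0.9, 1.0]
opening: 0.0703
```

```bash
python3 - <<'E'
from h import *
S,T=ctrl.snapshot("scene"),ctrl.snapshot("top")
cv2.imwrite("pics/s5.png",np.hstack([S["pixels"][130:,150:500],T["pixels"][130:,150:500]]))
for d in ctrl.search_frame(T,"bookend")[:1]: print(np.round(d["centre"],3),d["confidence"])
for d in ctrl.search_frame(S,"bookend")[:1]: print(np.round(d["centre"],3),d["confidence"])
E
```

```text
[ 0.502 -0.014  0.019] 0.78
```

View pics/s5.png

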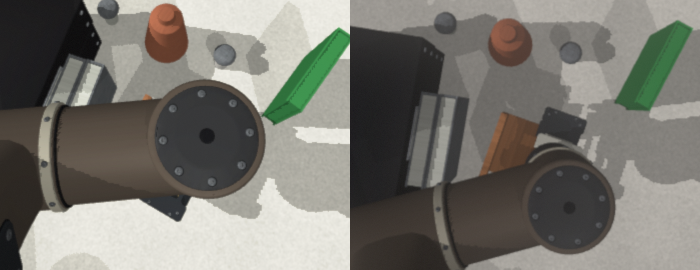

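Request:
{"api": "carry_out", "payload": {
  "increments": [
    [0,0,1.0,1.5,4,0,0.2],
    [0,0,2.2,3,8,0,0.2],
    [0,0,3.4,4.5,12,0,0.2],
    [0,0,4.6,6,16,0,0.2],
    [0,0,5.8,7,20,0,0.2],
    [0,0,7.0,8.5,25,0,0.2],
    [0,0,8.2,9.5,30,0,0.2],
    [0,0,9.4,10.5,35,0,0.2],
    [0,0,10.7,11.5,40,0,0.2],
    [0,0,10.7,12.5,45,0,0.2],
    [0,0,10.7,13,49,0,0.2],
    [0,0,10.7,13.5,52,0,0.2],
    [0,0,10.7,13.5,52,0,0.2]
  ]
}}

```text
clock: 13.95
tool_pos: [0.4784, -0.0344, 0.0076]
orientation: [180.0, 0.0, 169.8]
force: [-0.5, 1.3, 0.4]
opening: 0.0702
```

```bash
python3 - <<'E'
from h import *
T=ctrl.snapshot("top")
cv2.imwrite("pics/t6.png",cv2.resize(T["pixels"][180:380,180:430],None,fx=3,fy=3))
K,R,t=cam(T)
for l in("bookend","book_near"):
  for d in ctrl.search_frame(T,l)[:1]: print(np.round(d["centre"],3),d["confidence"])
E
```

```text
[0.517 0.054 0.018] 0.94
[0.525 0.091 0.163] 0.78
```

View pics/t6.png

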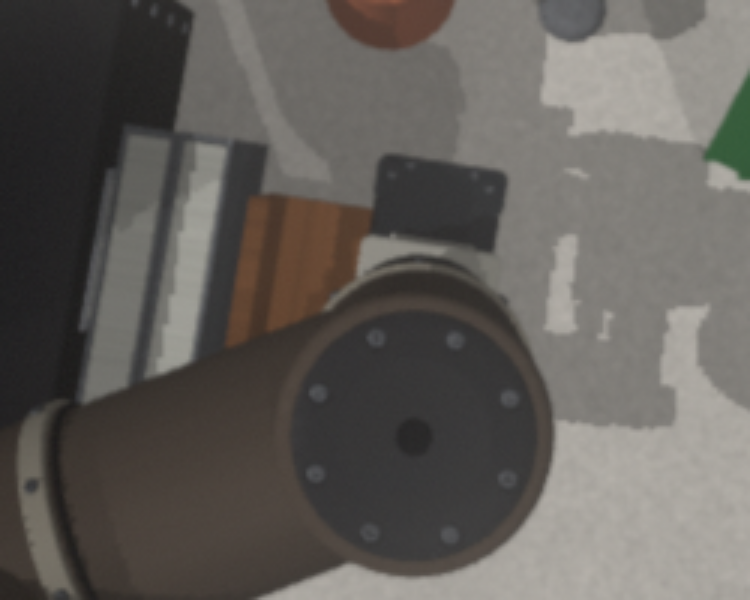

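Request:
{"api": "carry_out", "payload": {
  "increments": [
    [0,0,0,0.4,2,0,0.2],
    [0,0,0,0.7,4,0,0.2],
    [0,0,0,1,6,0,0.2],
    [0,0,0,1.3,7.5,0,0.2],
    [0,0,0,1.6,9,0,0.2],
    [0,0,0,1.8,10,0,0.2],
    [0,0,0,2,11,0,0.2]
  ]
}}

```text
clock: 14.98
tool_pos: [0.4799, -0.0241, 0.0076]
orientation: [-180.0, -0.0, 169.8]
force: [-0.8, -5.0, 2.3]
opening: 0.0699
```

Request:
{"api": "carry_out", "payload": {
  "increments": [
    [0,0,0,0.2,1,0,0.2],
    [0,0,0,0.3,2,0,0.2]
  ]
}}

```text
clock: 15.22
tool_pos: [0.48, -0.0224, 0.0075]
orientation: [-179.9, -0.1, 169.8]
force: [-1.7, -7.5, 2.2]
opening: 0.0702
```

Force rose to 7.5 N, so the back is against the book. Backing off and checking.

Request:
{"api": "carry_out", "payload": {
  "increments": [
    [0,0,0,-1,-6,0,0.2],
    [0,0,0,-5,-30,0,0.2],
    [0,0,0,-9,-50,20,0.2],
    [0,0,0,-9,-60,80,0.2],
    [0,0,0,-9,-100,140,0.2],
    [0,0,0,-9,-160,200,0.2],
    [0,0,0,-30,-220,230,0.2],
    [0,0,0,-40,-280,250,0.2],
    [0,0,0,-60,-330,250,0.2],
    [0,0,0,-60,-330,250,0.2]
  ]
}}

```text
clock: 16.48
tool_pos: [0.4199, -0.3543, 0.2583]
orientation: [-180.0, 0.1, 169.7]
force: [1.0, 0.2, -0.7]
opening: 0.0698
```

```bash
python3 - <<'E'
from h import *
S,T=ctrl.snapshot("scene"),ctrl.snapshot("top")
cv2.imwrite("pics/f.png",np.hstack([S["pixels"][100:,130:500],T["pixels"][100:,130:500]]))
for ss in ([S,T],[S],[T]):
    b,i,n=fit(ss,"bookend",UP,[.513,.078,-.178]); k,j,m=fit(ss,"book_near",BOOK,[.514,.098,-.178])
    c,q=np.cos(k[2]),np.sin(k[2]); d=b[:2]-k[:2]
    print(b.round(4),k.round(4),i,j,n,m,"rel",(c*d[0]+q*d[1]).round(4),(-q*d[0]+c*d[1]).round(4),(b-k)[2].round(3))
for l in("yarn_cone","pot_a"):
  for d in ctrl.search_frame(S,l)[:2]: print(l,np.round(d["centre"],3))
print(ctrl.get_obs()["force"])
E
```

```text
[ 0.4989  0.0872 -0.1727] [ 0.5149  0.1006 -0.1901] 0.9684266149997711 0.7466793954372406 2 2 rel -0.0131 -0.0162 0.017
[ 0.4997  0.0877 -0.173 ] [ 0.5146  0.101  -0.1778] 0.968613862991333 0.7312154173851013 1 1 rel -0.0123 -0.0158 0.005
[ 0.4992  0.0862 -0.1816] [ 0.5149  0.0994 -0.1819] 0.9775466322898865 0.7748292088508606 1 1 rel -0.0131 -0.0157 0.0
yarn_cone [ 0.676 -0.018  0.114]
pot_a [0.726 0.104 0.064]
pot_a [ 0.66  -0.134  0.067]
[ 0.09573413 -0.01021869  0.50976271]
```

View pics/f.png

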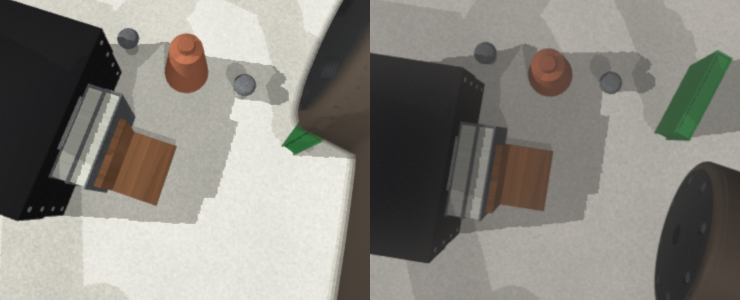

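```bash
python3 -c "
from plant import ctrl
print(ctrl.close_job())"
```

```text
the job is handed in; nothing more can be done
None
```

I tipped the bookend up onto its base by pushing the base board's top edge with two fingers. I then pushed it by its low outer end, turning it about 11° on the way, until the force rose to 7.5 N against the near book. After that I backed off and handed the job in at about 16.5 s of the 48 s allowed. No verdict is reported.

**Bookend:** The last outline fit over both cameras puts the heel at x ≈ -13 mm and y ≈ -16 mm in the near book's frame, against limits of ±50 mm and -23 to -9 mm. It is square to within about 0.02 rad of the book (limit 0.12).

**Books:** The near book moved about 4 mm (limit 20 mm) and both look upright. I did not measure the far book separately.

**Cone and pots:** These measured within about 6 mm of where they started, which is roughly the network's accuracy.

**Robot:** It is clear of everything.

**Weaker checks:**
- The final near-book fit overlapped its outline only about 0.75, against 0.97 at the start, because the bookend now partly hides it. The scene and top fits still agreed within about 2 mm.
- After the tip-up, the bookend's pose came from the top camera only, because the arm hid it from the scene camera.

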